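# Open the key safe and put its access panel in the stand

### The job

The key safe lying on the bench has to be opened for service: turn both turn buttons aside, lift the access panel out and lay it flat and centrally, handle up, on the wooden packing block. Then let go, take the panel afresh another way and stand it upright on one of its short ends in the middle of the slot of the wooden stand. Leave the buttons turned aside and do not disturb the loose tools on the bench.

Things in the scene. Friction and masses are not known exactly. Their poses are not given: they have to be found in the camera images.
- key_safe: Dark steel key safe lying on its back, fixed to the bench: box 104 (x) x 194 (y) x 46 (z) mm, origin at the centre of its underside. A centred recess 68 (x) x 120 (y) mm in its top has a ledge 33 mm above the underside, on which the access panel lies (panel top 1 mm below the box top). A turn button sits at the middle of each short end of the top, pivot 77 mm from the centre.
- button_left (a joint): Steel turn button at the safe's +y end, turning about a vertical pivot. 0 = along the safe's y axis, its 30 mm nose reaching 11 mm over the panel; positive counterclockwise from above, limits -1.8 and +1.8 rad, starts within 0.3 of 0. Turn it either way: clear of the panel beyond about 1.15 rad. Stiff (0.06 N m), stays where it is left.
- button_right (a joint): The same turn button at the safe's -y end, same sense of turning; its nose points to the safe's +y at 0.
- button_left_grip (a point): Point on the left button's pivot, inside its thumb ridge, 63.5 mm above the bench. The flat bar (16 mm wide) spans 47.5 to 53.5 mm above the bench; the ridge on it is 10 mm wide, 36 mm long (24 mm to the nose side of this point, 12 mm to the tail) and reaches 70.5 mm. Axes turn with the button: x across the ridge, y along it.
- button_right_grip (a point): The same point of the right button.
- panel: Loose grey access panel, 64 (x) x 116 (y) x 12 (z) mm, about 0.22 kg; origin at the centre of its underside, z out of the face with the handle. It starts in the safe's recess, axes along the safe's. A black bow handle crosses the middle of the face: 50 mm long in x, 14 mm thick in y, its bar 30 to 42 mm above the underside, open below between two feet. Either short end may be the foot.
- panel_handle (a point): Centre of the gripping bar of the panel's handle, 36 mm above the panel's underside; axes as the panel's.
- panel_centre (a point): Centre of the panel's slab, 6 mm above its underside; axes as the panel's.
- wood_block: Loose wooden packing block, 45 (x) x 85 (y) x 32 (z) mm, 0.25 kg, origin at the centre of its underside. The panel is to be laid centrally on top; with its long axis along the block's, its sides overhang by 9.5 mm each and its ends by 15.5 mm. Tall equipment stands to the left (key machine, y over 0.2) and at the back (key rack, x over 0.85).
- stand: Light wooden stand fixed to the bench, origin at the centre of its underside: base 90 (x) x 84 (y) x 10 (z) mm with two rails, each 12 mm thick, 60 mm long in y, tops 40 mm above the bench. Between them is a slot 19 mm wide along the stand's y axis, open at both ends. The panel stands on the base between the rails, its 64 mm width along the stand's y.
- stand_slot (a point): Middle of the slot floor, on top of the base, 10 mm above the bench; axes as the stand's.
- padlock: Loose bystander: brass padlock 63 x 42 x 19 mm, to be left alone.
- pliers: Loose bystander: pliers with blue grips, 151 mm long, to be left alone.
- hex_key: Loose bystander: bent hexagon key 28 x 77 x 5 mm, to be left alone.
- caliper: Loose bystander: caliper 56 x 200 x 9 mm, to be left alone.
Mind the look-alikes: they are no part of the job. Leave any blue look-alike of the wood_block alone.

How it is judged:
By the outcome, as a careful person would: the job done as asked, in the order asked, and still so for the second after the job is handed in, with the robot touching nothing.
It also fails if it takes over 72 s, if anything falls off the work surface, if the arm or the gripper's body presses on something with over 40 N, if the wrist force passes 120 N, or if a joint passes its speed limit or range.

### The arm

A 6-joint arm with a two-finger parallel gripper is mounted at the origin on a cart in front of the work surface, level with it; the furniture and walls round the work are solid. World frame = base frame: x ahead of the robot, y to its left, z up, the work surface at z = 0. Lengths are in mm, angles in rad, forces in N, time in s.
With the tool pointing down it reaches from about 300 to 775 mm from the base axis. Payload 14.6 kg.
Tool frame: the origin (TCP) lies between the finger pads; the fingertips stand 25 mm ahead of it and the grasp point (between the pads) lies 6 mm ahead of it; z points along the fingers, y is the line along which they close (so a half turn about z gives the same grasp; the last joint's range is limited). The gripper opens to 94 mm and grips with 3 to 60 N. Pads are 16 mm wide; open, the fingers measure 119 mm over their backs; the gripper's body (75 mm by 177 mm) begins 78 mm behind the grasp point.
Start: joints at [-1.218, 0.3, 1.521, -0, 1.321, -0.067], TCP at [224.16, -502.237, 230.446] pointing down, gripper open.
Joint ranges: [-3.03, 3.03], [-0.79, 2.21], [0.23, 2.52], [-1.04, 4.18], [0, 3.07], [-2.55, 2.55]. Speed limits (rad/s): [2.22, 2.22, 2.57, 3.14, 3.14, 3.14].

### API

Orientations are given as [roll, pitch, yaw] about the fixed x, y, z axes, in that order (R = Rz(yaw) Ry(pitch) Rx(roll)).
In Python, from cell import manip gives the robot as it stands. The module is installed in compiled form; this text tells all that it offers.
- The arm moves only by the tool step_arm, never from a script. Its argument "series" is one flat list of numbers, 5 for each row, row after row: the shift along the world's x, y, z in mm, then the turn about the world's z in rad, then the closure, from 0 (fully open) to 1 (shut). In form: [dx, dy, dz, spin, jaw, dx, dy, dz, spin, jaw, ...]. A call has 1 to 20 rows; each row shifts and turns the commanded pose from where the row before left it; what a row does not reach is not made up. A row lasts 1/8 s, in which the tool goes at most 62.5 mm and 10.7 degrees, less where a joint would pass 70% of its speed; a pose out of reach is approached as far as the arm can. A call is refused whole if a number of a shift passes 62.5 or a number of a turn 0.188, either way. A call with a gripper value outside its range is refused whole. The fingers move at their own pace and stop on an object; "squeeze" is the grip in N (left out, the last holds). Time passes only in rows, so rows that do not move let the fingers close. It gives the time, the measured TCP pose, the force, the opening and the grip force at its end, in the units of the state.
- manip.read_state(): the state, without advancing time (a new reading comes with each control period).
- manip.camera(name): name is "side" or "top"; returns (picture, depth): 384x512x3 uint8, blue, green, red; 384x512 float32, mm along the optical axis (not along the pixel's ray), 0 where there is no reading.
- manip.camera_info(name): a dict with "fovy" (degrees; the focal length in pixels is half the picture's height over the tangent of half this angle, whatever the lens; pixels are square), "cx", "cy" (the principal point, pixels), "k1" (the pictures are not rectified: a ray, as slopes to the right and down, at radius r is drawn at 1 + k1 r^2 times it, then the intrinsics apply), "eye" and "orientation" of the camera in the world. Camera axes: x right, y down, z forward; pixel columns grow to the right and rows downward; lengths in mm; the calibration is good to about 2 mm. A picture is of the moment at which its call begins. camera_info takes no time and is no camera call.
- manip.sign_off(): hands the job in; it is judged then, once.
The state is a dict: "clock": time; "joints": joint angles; "qd": joint speeds; "effort": joint torques, N m; "eef_pos": TCP position; "eef_rot": TCP orientation; "wrist_force": force on the tool from outside, world axes, zero at the start; "moment": the same for the moment, N m; "finger_gap": finger opening in mm; "finger_force": force on a finger pad.
Only numpy, scipy, OpenCV 4.12 (cv2) and the standard library are available. Lean on these libraries where they do the work, as an engineer would, in place of code of your own. Each camera call takes 0.05 s, during which the arm holds its last target. There are 200 camera calls.

## Working session

There is one attempt and no reset: what is moved stays moved. The work goes in short steps, Python scripts to look and compute and a tool call to move; the robot and the scene stay as the last step left them, time stands still between calls to the robot, and variables do not carry over. Pictures are saved under pics/ and viewed, at most 10 in all, crops included, and the job is handed in when it is done.

Besides the shell and the picture viewer there is one more tool, called after "Emit:" in YAML: its name, and indented under it one key for each argument. step_arm: Moves the arm, as the interface text tells. Its arguments: {"type":"object","properties":{"series":{"type":"array"},"squeeze":{"type":"number"}},"required":["series"]}

```bash
mkdir -p pics; cat > h.py <<'E'
import numpy as np, cv2
from cell import manip
from scipy.spatial.transform import Rotation as R
def rot(o):
    o=np.array(o,float)
    return o if o.shape==(3,3) else (R.from_euler('xyz',o).as_matrix() if o.size==3 else R.from_quat(o).as_matrix())
def cam(name):
    i=manip.camera_info(name); f=192/np.tan(np.radians(i['fovy'])/2)
    K=np.array([[f,0,i['cx']],[0,f,i['cy']],[0,0,1]]); return K,i['k1'],np.array(i['eye'],float),rot(i['orientation'])
def rays(name,px):
    K,k,e,Rm=cam(name); px=np.asarray(px,float).reshape(-1,2)
    d=(px-K[:2,2])/K[0,0]; u=d.copy()
    for _ in range(20): u=d/(1+k*(u**2).sum(1,keepdims=True))
    return e,np.c_[u,np.ones(len(u))]@Rm.T
def onplane(name,px,z):
    e,d=rays(name,px); return e+d*((z-e[2])/d[:,2])[:,None]
def proj(name,P):
    K,k,e,Rm=cam(name); c=(np.asarray(P,float).reshape(-1,3)-e)@Rm; u=c[:,:2]/c[:,2:]
    u=u*(1+k*(u**2).sum(1,keepdims=True)); return u*K[0,0]+K[:2,2]
def cloud(name,D):
    v,u=np.mgrid[:384,:512]; e,d=rays(name,np.c_[u.ravel(),v.ravel()])
    return (e+d*D.reshape(-1,1)).reshape(384,512,3)
E
python3 - <<'E'
from h import *
for n in("top","side"):
    p,d=manip.camera(n); cv2.imwrite(f"pics/{n}0.png",p); np.save(n+"0.npy",d); print(n,manip.camera_info(n))
print(manip.read_state())
E
```

```text
top {'fovy': 53.354945195504385, 'cx': 262.1162567275492, 'cy': 193.77928609309777, 'k1': 0.03293187612380598, 'eye': array([459.90499911, -88.13649256, 932.94850754]), 'orientation': array([-3.0973432 ,  0.02891202, -1.56696664])}
side {'fovy': 43.358240232154046, 'cx': 251.80407923005777, 'cy': 192.73884165008405, 'k1': -0.04633434432512457, 'eye': array([ 529.97802124, 1123.4469747 ,  709.95045241]), 'orientation': array([-2.04326441,  0.00834242,  3.137708  ])}
{'clock': 0.1, 'joints': array([-1.21759469e+00,  3.00412888e-01,  1.52153236e+00, -2.05686497e-05,
        1.32071089e+00, -6.66055722e-02]), 'qd': array([-0.00079846, -0.00248777, -0.00123477, -0.00080799, -0.00065291,
        0.00105698]), 'effort': array([-4.18286054e-04, -5.32650733e+01, -3.53285694e+01,  7.08905957e-02,
        2.34738778e-02, -6.66211849e-05]), 'eef_pos': array([ 224.08572702, -502.04114599,  229.93886074]), 'eef_rot': array([-3.14053020e+00, -5.09024970e-05,  4.19812279e-01]), 'wrist_force': array([ 0.48725108, -0.04171472,  0.29125072]), 'moment': array([ 0.00633338, -0.00921221, -0.06234189]), 'finger_force': 0.0, 'finger_gap': 94.07321442176641}
```

View pics/top0.png

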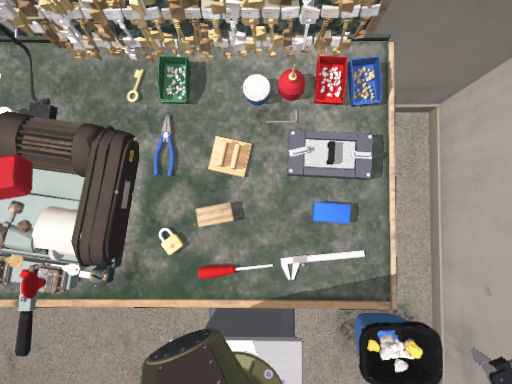

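View pics/side0.png

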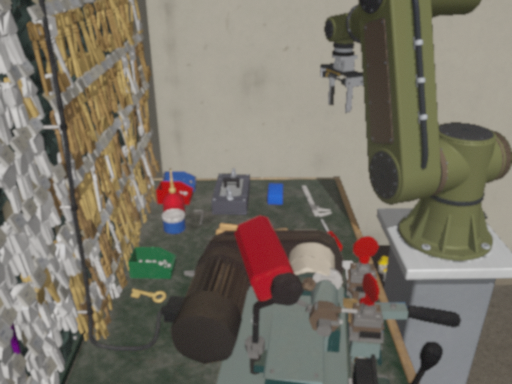

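The top view has image up = world +x and image left = +y. The safe is at about (330,154), the stand at (231,157), the wood block at (215,214) and the blue look-alike at (332,212). The machine occludes most of the side view.

```bash
python3 - <<'E'
from h import *
p=cv2.imread("pics/top0.png"); D=np.load("top0.npy"); C=cloud("top",D)
a=cv2.resize(p[122:187,280:380],None,fx=8,fy=8,interpolation=cv2.INTER_CUBIC)
cv2.imwrite("pics/safe.png",a)
b=cv2.resize(p[128:233,185:265],None,fx=5.7,fy=5.7,interpolation=cv2.INTER_CUBIC); cv2.imwrite("pics/wood.png",b)
for n,(v,u) in dict(bench=(185,230),safe=(135,305),block=(214,215),rail=(145,235)).items(): print(n,C[v-1:v+2,u-1:u+2].mean((0,1)).round(1))
Z=C[...,2]
def rect(m,box,z,n):
    M=np.zeros(m.shape,np.uint8); x0,x1,y0,y1=box; M[y0:y1,x0:x1]=m[y0:y1,x0:x1]
    c=max(cv2.findContours(M,0,2)[0],key=cv2.contourArea)
    w=onplane("top",c.reshape(-1,2),z)[:,:2].astype(np.float32); r=cv2.minAreaRect(w); print(n,r)
hsv=cv2.cvtColor(p,cv2.COLOR_BGR2HSV)
wood=((hsv[...,0]>8)&(hsv[...,0]<24)&(hsv[...,1]>60)&(hsv[...,2]>90)).astype(np.uint8)
rect(((Z>20)&(Z<60)).astype(np.uint8),(190,242,195,235),32,"block depth"); rect(wood,(190,242,195,235),32,"block col")
rect(wood,(200,262,130,185),10,"stand col"); 
rect(((Z>35)&(Z<70)).astype(np.uint8),(278,385,120,188),46,"safe")
m=((Z>28)&(Z<60))[128:185,200:262].astype(np.uint8);n,l,s,c=cv2.connectedComponentsWithStats(m);print(s)
for k in range(1,n):
    ys,xs=np.where(l==k); 
    if len(xs)>20: w=onplane("top",np.c_[xs+200,ys+128],40)[:,:2].astype(np.float32); print("rail",cv2.minAreaRect(w))
E
```

```text
bench [515.3   6.2 102.4]
safe [ 636.6 -161.8   45.2]
block [451.6  49.2  32.2]
rail [616.6   3.6  26.3]
block depth ((451.9307861328125, 49.99251937866211), (44.78018569946289, 85.2095947265625), 10.496621131896973)
block col ((451.0974426269531, 51.29349136352539), (45.56867599487305, 86.31033325195312), 10.764135360717773)
stand col ((592.1139526367188, 18.424293518066406), (92.45874786376953, 85.63697052001953), 77.39974975585938)
safe ((593.1788940429688, -218.9303436279297), (192.9195556640625, 104.4497299194336), 87.19818115234375)
[[   0    0   62   57 3254]
 [  18   13   10   25  143]
 [  30   15   11   26  137]]
rail ((595.591552734375, 31.546409606933594), (13.313307762145996, 59.494075775146484), 77.43896484375)
rail ((589.3167114257812, 1.5257596969604492), (12.922866821289062, 59.68526840209961), 77.40931701660156)
```

View pics/safe.png

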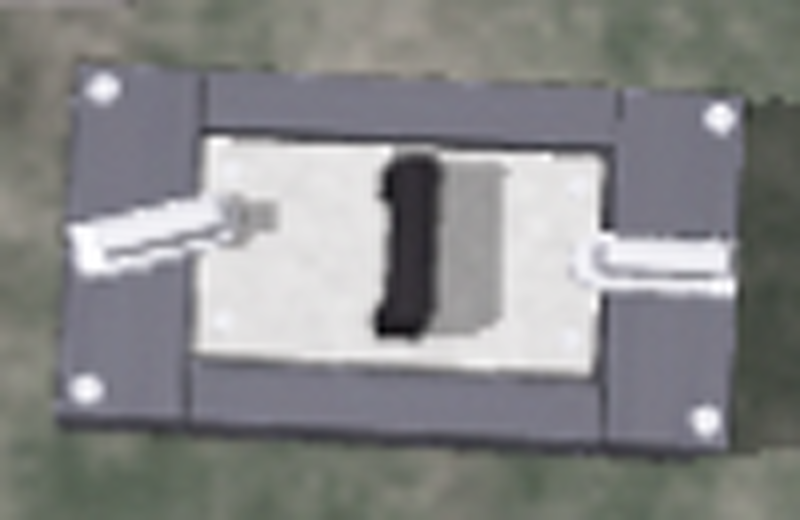

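View pics/wood.png

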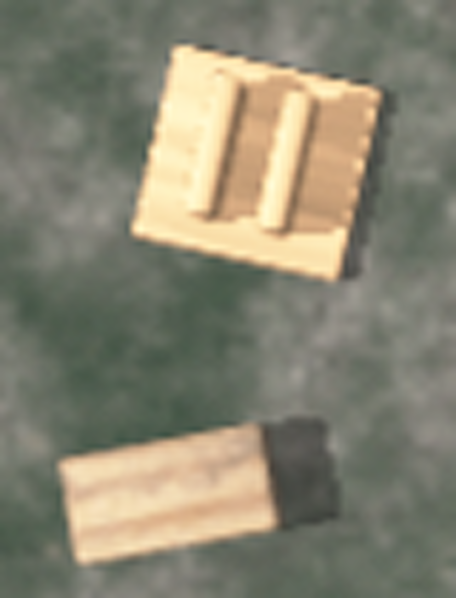

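Top view crops: the left button's nose points right and up at about 0.3 rad, and the right button sits near 0. The panel handle is centred in the safe. The stand's slot runs between the two rails, and the block is tilted about 10°.

```bash
python3 - <<'E'
from h import *
p=cv2.imread("pics/top0.png"); hsv=cv2.cvtColor(p,cv2.COLOR_BGR2HSV); D=np.load("top0.npy"); Z=cloud("top",D)[...,2]
def it(m,box,z,n):
    M=np.zeros(m.shape,np.uint8); x0,x1,y0,y1=box; M[y0:y1,x0:x1]=m[y0:y1,x0:x1]
    c=max(cv2.findContours(M,0,2)[0],key=cv2.contourArea)
    w=onplane("top",c.reshape(-1,2),z)[:,:2].astype(np.float32); print(n,cv2.minAreaRect(w),w.min(0),w.max(0))
it((Z>49),(286,318,140,165),60,"L bar+ridge"); it((Z>49),(350,378,140,165),60,"R")
it((Z>62),(286,318,140,165),70,"L ridge"); it((Z>62),(350,378,140,165),70,"R ridge")
it(hsv[...,2]<60,(322,342,138,168),75,"handle")
it((hsv[...,1]>60)&(hsv[...,0]>15)&(hsv[...,0]<35)&(hsv[...,2]>120),(150,190,222,260),10,"padlock")
it((Z>34)&(Z<60),(286,375,120,185),46,"safe"); it(hsv[...,2]>190,(300,360,132,172),45,"panel")
print(onplane("top",[[262,118],[300,118],[200,272],[165,115],[172,175]],3).round())
E
```

```text
L bar+ridge ((597.0614624023438, -147.9619140625), (16.755434036254883, 46.548606872558594), 14.05627155303955) [ 585.3015  -169.72557] [ 608.2901  -124.03501]
R ((588.5165405273438, -287.4470520019531), (44.99662780761719, 16.006696701049805), 89.72425079345703) [ 580.4649  -309.97278] [ 596.5556 -264.9431]
L ridge ((598.36767578125, -148.54608154296875), (10.493629455566406, 34.51871871948242), 14.060112953186035) [ 590.682  -164.2826] [ 606.58575 -132.66873]
R ridge ((589.3909912109375, -288.52734375), (33.79972839355469, 10.032217979431152), 84.60175323486328) [ 583.60596 -305.21353] [ 594.9736  -271.83127]
handle ((590.8851318359375, -216.35450744628906), (13.360296249389648, 48.07209014892578), 86.5288314819336) [ 567.27545 -224.21883] [ 614.63666 -208.49133]
padlock ((378.93182373046875, 156.94313049316406), (38.29245376586914, 44.66144561767578), 37.12752151489258) [354.69522 131.72757] [402.78528 182.62537]
safe ((593.0568237304688, -218.96502685546875), (192.98121643066406, 104.49897003173828), 87.10291290283203) [ 538.3995 -316.0734] [ 648.275    -122.297386]
panel ((593.3709716796875, -218.1446533203125), (136.9969024658203, 62.34080505371094), 86.93610382080078) [ 561.6916  -286.35358] [ 627.2391  -150.23326]
[[ 687.  -60.    3.]
 [ 687. -153.    3.]
 [ 311.   89.    3.]
 [ 695.  180.    3.]
 [ 547.  160.    3.]]
```

Emit:
step_arm:
  series: [36.5, 20.7, -10, 0.11, 0, 36.5, 20.7, -10, 0.11, 0, 36.5, 20.7, -10, 0.11, 0, 36.5, 20.7, -10, 0.11, 0, 36.5, 20.7, -10, 0.11, 0, 36.5, 20.7, -10, 0.11, 0, 36.5, 20.7, -10, 0.11, 0, 36.5, 20.7, -10, 0.11, 0, 36.5, 20.7, -10, 0.11, 0, 36.5, 20.7, -10, 0.11, 0, 0, 0, 0, 0, 0.5, 0, 0, 0, 0, 0.5]
  squeeze: 30

```text
clock: 1.6
eef_pos: [588.7, -295.4, 130.2]
eef_rot: [-3.141, -0.0, 1.519]
wrist_force: [0.1, 0.1, 0.1]
finger_gap: 77.1
finger_force: 0.0
```

Emit:
step_arm:
  series: [0.2, 0, -16, 0, 0.7, 0, 0, -16, 0, 0.7, 0, 0, -16, 0, 0.7, 0, 0, 0, 0, 1, 0, 0, 0, 0, 1, 0, 0, 0, 0, 1, 0, 0, 0, 0, 1, 0, 0, 0, 0, 1, 0, 0, 0, 0, 1]

```text
clock: 2.72
eef_pos: [588.9, -295.3, 83.0]
eef_rot: [-3.141, -0.0, 1.52]
wrist_force: [-5.6, 1.5, 4.4]
finger_gap: 9.6
finger_force: 30.0
```

Emit:
step_arm:
  series: [0, 0, 0, 0.14, 1, 0, 0, 0, 0.14, 1, 0, 0, 0, 0.14, 1, 0, 0, 0, 0.14, 1, 0, 0, 0, 0.14, 1, 0, 0, 0, 0.14, 1, 0, 0, 0, 0.14, 1, 0, 0, 0, 0.14, 1, 0, 0, 0, 0.14, 1, 0, 0, 0, 0.14, 1, 0, 0, 0, 0, 1, 0, 0, 0, 0, 0.7, 0, 0, 0, 0, 0.7, 0, 0, 0, 0, 0.7]

```text
clock: 4.47
eef_pos: [589.6, -295.0, 82.5]
eef_rot: [3.142, 0.0, 2.92]
wrist_force: [0.4, -0.8, -0.3]
finger_gap: 28.1
finger_force: 0.0
```

Emit:
step_arm:
  series: [0, 0, 22, 0, 0.7, 0, 0, 22, 0, 0.7, 0.9, 19.1, 0, -0.138, 0.7, 0.9, 19.1, 0, -0.138, 0.7, 0.9, 19.1, 0, -0.138, 0.7, 0.9, 19.1, 0, -0.138, 0.7, 0.9, 19.1, 0, -0.138, 0.7, 0.9, 19.1, 0, -0.138, 0.7, 0.9, 19.1, 0, -0.138, 0.7, 0.9, 19.1, 0, -0.138, 0.7, 0, 0, -22, 0, 0.7, 0, 0, -22, 0, 0.7, 0, 0, 0, 0, 1, 0, 0, 0, 0, 1, 0, 0, 0, 0, 1, 0, 0, 0, 0, 1, 0, 0, 0, 0, 1]

```text
clock: 6.6
eef_pos: [596.3, -142.7, 83.4]
eef_rot: [-3.141, 0.0, 1.816]
wrist_force: [-5.2, -0.2, 0.2]
finger_gap: 9.9
finger_force: 30.0
```

Emit:
step_arm:
  series: [0, 0, 0, 0.14, 1, 0, 0, 0, 0.14, 1, 0, 0, 0, 0.14, 1, 0, 0, 0, 0.14, 1, 0, 0, 0, 0.14, 1, 0, 0, 0, 0.14, 1, 0, 0, 0, 0.14, 1, 0, 0, 0, 0.14, 1, 0, 0, 0, 0, 1, 0, 0, 0, 0, 0.7, 0, 0, 0, 0, 0.7, 0, 0, 0, 0, 0.7, 0, 0, 25, 0, 0.6, 0, 0, 25, 0, 0.6, -30, 0, 30, 0, 0.6, -40, 0, 20, 0, 0.6, -40, 0, 0, 0, 0.6, -40, 20, 0, 0, 0.6]

```text
clock: 8.85
eef_pos: [445.5, -122.6, 182.8]
eef_rot: [-3.141, 0.001, 2.935]
wrist_force: [0.3, 0.2, 0.1]
finger_gap: 37.9
finger_force: 0.0
```

```bash
python3 - <<'E'
from h import *
p,d=manip.camera("top"); C=cloud("top",d); np.save("top1.npy",d)
cv2.imwrite("pics/safe1.png",cv2.resize(p[115:250,270:385],None,fx=4.4,fy=4.4,interpolation=cv2.INTER_CUBIC))
cv2.imwrite("pics/top1.png",p)
hsv=cv2.cvtColor(p,cv2.COLOR_BGR2HSV);M=np.zeros((384,512),np.uint8);M[138:168,322:342]=hsv[138:168,322:342,2]<60
c=max(cv2.findContours(M,0,2)[0],key=cv2.contourArea);print(cv2.minAreaRect(onplane("top",c.reshape(-1,2),75)[:,:2].astype(np.float32)))
E
```

```text
((590.8851318359375, -216.35450744628906), (13.360296249389648, 48.07209014892578), 86.5288314819336)
```

View pics/safe1.png

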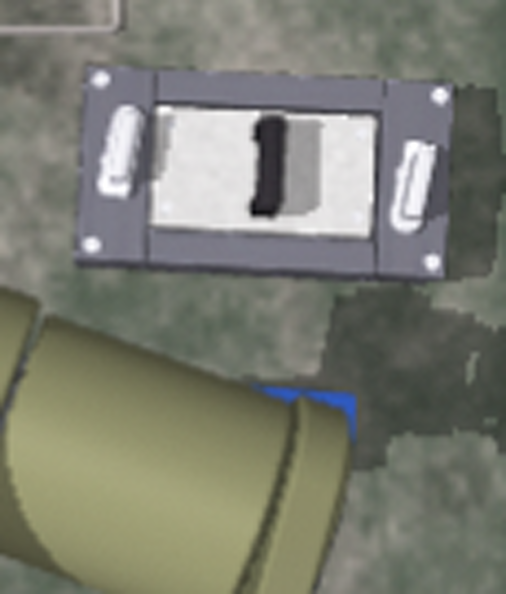

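Both buttons are aside (ridges near vertical at crop (121,152) and (413,186)) and the panel is free. Next I grasp the handle.

Emit:
step_arm:
  series: [29.3, -19.1, -8, 0.031, 0.6, 29.3, -19.1, -8, 0.031, 0.6, 29.3, -19.1, -8, 0.031, 0.6, 29.3, -19.1, -8, 0.031, 0.6, 29.3, -19.1, -8, 0.031, 0.6, 0, 0, -22, 0, 0.6, 0, 0, -22, 0, 0.6, 0, 0, -22, 0, 0.6, 0, 0, 0, 0, 1, 0, 0, 0, 0, 1, 0, 0, 0, 0, 1, 0, 0, 0, 0, 1, 0, 0, 0, 0, 1]
  squeeze: 30

```text
clock: 10.52
eef_pos: [593.5, -219.4, 78.0]
eef_rot: [-3.139, 0.002, 3.09]
wrist_force: [-1.5, -8.6, 0.9]
finger_gap: 13.6
finger_force: 30.0
```

Emit:
step_arm:
  series: [1, -1.2, 8, 0, 1, 0, 0, 10, 0, 1, 0, 0, 20, 0, 1, 0, 0, 25, 0, 1, 0, 0, 25, 0, 1, 0, 0, 0, 0, 1]

```text
clock: 11.28
eef_pos: [594.9, -219.3, 167.4]
eef_rot: [-3.14, 0.004, 3.091]
wrist_force: [0.1, 0.2, -1.9]
finger_gap: 13.7
finger_force: 30.0
```

```bash
python3 - <<'E'
from h import *
p,d=manip.camera("top"); s,ds=manip.camera("side"); st=manip.read_state(); print(st['eef_pos'],st['eef_rot'],st['wrist_force'],st['moment'])
cv2.imwrite("pics/lift.png",np.vstack([cv2.resize(p[110:210,270:390],None,fx=4,fy=3,interpolation=cv2.INTER_CUBIC),cv2.resize(s[100:220,180:300],(480,300))]))
E
```

```text
[ 593.8990226  -218.8915163   164.28503938] [ 3.14141226e+00 -9.94064788e-05  3.09095362e+00] [ 0.14190981  0.67704217 -3.04738279] [ 0.08196104 -0.10663237  0.012868  ]
```

View pics/lift.png

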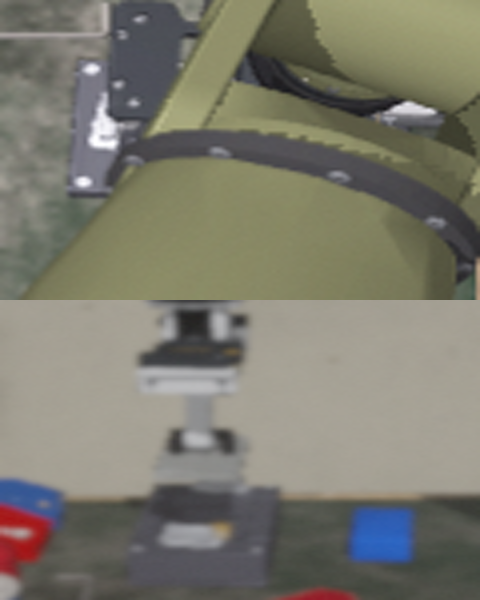

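The panel hangs level in the grip at lower crop (200,465), clear of the safe. Now I carry it to the block.

Emit:
step_arm:
  series: [-14.2, 26.9, 0, 0.0235, 1, -14.2, 26.9, 0, 0.0235, 1, -14.2, 26.9, 0, 0.0235, 1, -14.2, 26.9, 0, 0.0235, 1, -14.2, 26.9, 0, 0.0235, 1, -14.2, 26.9, 0, 0.0235, 1, -14.2, 26.9, 0, 0.0235, 1, -14.2, 26.9, 0, 0.0235, 1, -14.2, 26.9, 0, 0.0235, 1, -14.2, 26.9, 0, 0.0235, 1, 0, 0, -20, 0, 1, 0, 0, -20, 0, 1, 0, 0, -20, 0, 1, 0, 0, -15, 0, 1, 0, 0, 0, 0, 1, 0, 0, 0, 0, 1]

```text
clock: 13.38
eef_pos: [452.3, 49.9, 89.9]
eef_rot: [-3.142, 0.001, -2.957]
wrist_force: [0.1, -0.2, -3.5]
finger_gap: 13.6
finger_force: 30.0
```

```bash
python3 - <<'E'
from h import *
st=manip.read_state(); print(st['eef_pos'],st['eef_rot'],st['wrist_force'])
E
```

```text
[452.32826389  49.87137382  89.89710247] [-3.14151084e+00  5.77705329e-04 -2.95738740e+00] [ 0.11644509 -0.24135232 -3.46275932]
```

Emit:
step_arm:
  series: [-0.8, 0.6, -4, 0, 1, 0, 0, -3, 0, 1, 0, 0, -2, 0, 1, 0, 0, -1.5, 0, 1, 0, 0, 0, 0, 1, 0, 0, 0, 0, 1]

```text
clock: 14.12
eef_pos: [451.3, 50.5, 79.0]
eef_rot: [-3.142, 0.0, -2.957]
wrist_force: [-0.7, 0.2, -2.4]
finger_gap: 13.6
finger_force: 30.0
```

Emit:
step_arm:
  series: [0, 0, -1, 0, 1, 0, 0, -1, 0, 1, 0, 0, -0.5, 0, 1, 0, 0, 0, 0, 1]

```text
clock: 14.62
eef_pos: [451.3, 50.5, 76.7]
eef_rot: [-3.142, 0.0, -2.957]
wrist_force: [-2.1, 0.3, 4.1]
finger_gap: 13.5
finger_force: 30.0
```

Emit:
step_arm:
  series: [0, 0, 0, 0, 0.8, 0, 0, 0, 0, 0.7, 0, 0, 0, 0, 0.7, 0, 0, 0, 0, 0.7, 0, 0, 20, 0, 0.6, 0, 0, 30, 0, 0.6, 0, -35, 30, -0.15, 0.5, 0, -45, 20, -0.15, 0.3, 0, -45, 0, -0.15, 0.2, 0, -45, 0, -0.15, 0, 0, -45, 0, -0.15, 0]

```text
clock: 16.0
eef_pos: [451.1, -166.0, 176.6]
eef_rot: [3.142, 0.0, 2.571]
wrist_force: [0.3, 0.5, 1.0]
finger_gap: 83.4
finger_force: 0.0
```

```bash
python3 - <<'E'
from h import *
p,d=manip.camera("top"); cv2.imwrite("pics/laid.png",cv2.resize(p[120:270,140:280],None,fx=4,fy=4,interpolation=cv2.INTER_CUBIC))
Z=cloud("top",d)[...,2]
def comp(m,box,z,n):
    M=np.zeros(m.shape,np.uint8); x0,x1,y0,y1=box; M[y0:y1,x0:x1]=m[y0:y1,x0:x1]
    c=max(cv2.findContours(M,0,2)[0],key=cv2.contourArea); print(n,cv2.minAreaRect(onplane("top",c.reshape(-1,2),z)[:,:2].astype(np.float32)))
comp((Z>38)&(Z<120),(180,252,190,240),44,"panel"); comp((Z>60),(190,252,190,240),74,"handle")
comp((Z>30)&(Z<60),(200,262,130,185),40,"rails")
print(manip.read_state()['eef_pos'],manip.read_state()['eef_rot'])
E
```

```text
panel ((451.6116943359375, 51.18916320800781), (63.78093338012695, 116.03959655761719), 10.641202926635742)
handle ((451.31549072265625, 50.63613510131836), (48.5516242980957, 14.527389526367188), 10.598955154418945)
rails ((595.8601684570312, 31.57244110107422), (13.132735252380371, 58.97676086425781), 77.46846771240234)
[ 451.02521461 -169.80747779  176.51923082] [-3.14075776e+00  1.04596935e-03  2.56133011e+00]
```

View pics/laid.png

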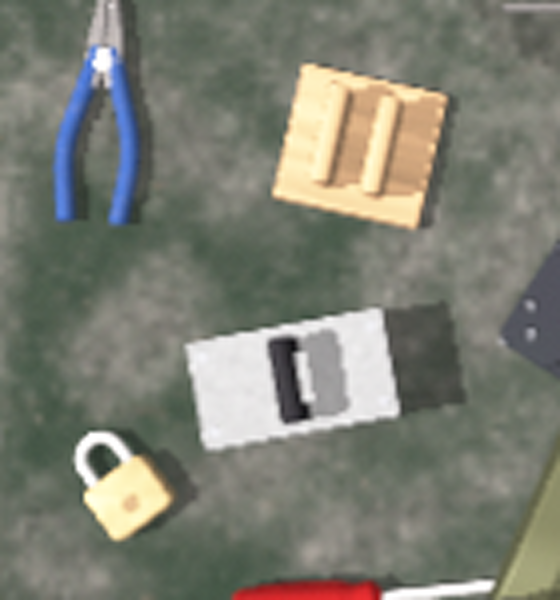

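The panel lies centred on the block at crop (293,378) with its handle up. Its pose is (451.6, 51.0) and yaw 10.6°. Next I grip its sides near the right-hand end, lift it level, then loosen the squeeze so it swings to hang vertical.

Emit:
step_arm:
  series: [1.4, 24.6, 0, -0.115, 0, 1.4, 24.6, 0, -0.115, 0, 1.4, 24.6, 0, -0.115, 0, 1.4, 24.6, 0, -0.115, 0, 1.4, 24.6, 0, -0.115, 0, 1.4, 24.6, 0, -0.115, 0, 1.4, 24.6, 0, -0.115, 0, 0, 0, -30, 0, 0, 0, 0, -30, 0, 0, 0, 0, -30, 0, 0, 0, 0, -30, 0, 0, 0, 0, 0, 0, 0]
  squeeze: 45

```text
clock: 17.55
eef_pos: [460.0, 7.8, 55.1]
eef_rot: [-3.138, -0.001, 1.771]
wrist_force: [0.8, -0.5, -0.2]
finger_gap: 94.0
finger_force: 0.0
```

```bash
python3 - <<'E'
from h import *
st=manip.read_state(); print(st['eef_pos'],st['eef_rot'],st['wrist_force'],st['finger_gap'])
E
```

```text
[460.02098925   7.75252361  55.10432527] [-3.13808020e+00 -9.15105809e-04  1.77093013e+00] [ 0.79000484 -0.47675286 -0.18523739] 93.96868163586743
```

Emit:
step_arm:
  series: [0.7, -5, -6, -0.014, 0, 0, 0, -5.5, 0, 0, 0, 0, 0, 0, 0.4, 0, 0, 0, 0, 0.6, 0, 0, 0, 0, 0.6, 0, 0, 0, 0, 0.6, 0, 0, 0, 0, 0.6, 0, 0, 0, 0, 0.6]
  squeeze: 45

```text
clock: 18.55
eef_pos: [461.8, 2.7, 45.1]
eef_rot: [-3.142, 0.0, 1.757]
wrist_force: [-2.9, -0.8, 5.7]
finger_gap: 63.6
finger_force: 45.0
```

Emit:
step_arm:
  series: [0, 0, 10, 0, 1, 0, 0, 20, 0, 1, 0, 0, 25, 0, 1, 0, 0, 25, 0, 1, 0, 0, 25, 0, 1, 0, 0, 25, 0, 1, 0, 0, 20, 0, 1, 0, 0, 0, 0, 1]

```text
clock: 19.55
eef_pos: [462.2, 2.7, 196.2]
eef_rot: [3.139, 0.001, 1.757]
wrist_force: [-0.6, 0.5, -3.0]
finger_gap: 63.5
finger_force: 44.9
```

```bash
cat > tilt.py <<'E'
from h import *
import sys
st=manip.read_state(); g=st['eef_pos']; print(g.round(1),st['eef_rot'].round(3),st['wrist_force'].round(2),st['moment'].round(3),st['finger_gap'])
s,d=manip.camera("side"); C=cloud("side",d); q=np.linalg.norm(C[...,:2]-g[:2],axis=-1)
m=(q<140)&(C[...,2]>float(sys.argv[2]))&(C[...,2]<g[2]-8)&(d>0)
P=C[m]; print(len(P),[np.percentile(P,k,axis=0).round() for k in(2,50,98)] if len(P) else'')
u,v=proj("side",g)[0].astype(int); print(u,v)
cv2.imwrite(f"pics/{sys.argv[1]}.png",cv2.resize(s[max(0,v-70):v+80,max(0,u-75):u+75],(600,600),interpolation=cv2.INTER_CUBIC))
E
python3 tilt.py hold 60
```

```text
[462.2   2.7 196.2] [3.139e+00 1.000e-03 1.757e+00] [-0.64  0.45 -3.03] [-0.175 -0.162 -0.01 ] 63.46256674192168
82 [array([415.,   5., 175.]), array([470., 100., 185.]), array([507., 114., 188.])]
278 171
```

View pics/hold.png

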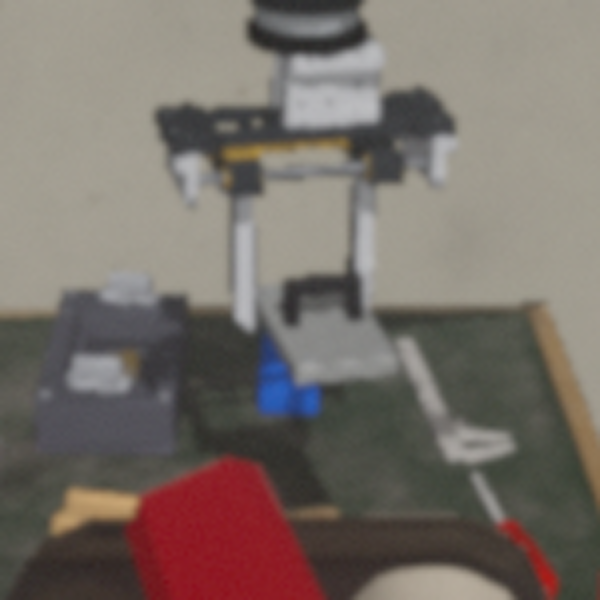

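The panel is held level by its end, with its far edge toward the camera at crop (340,365). Now I loosen the squeeze in steps.

Emit:
step_arm:
  series: [0, 0, 0, 0, 1, 0, 0, 0, 0, 1]
  squeeze: 14

```text
clock: 19.85
eef_pos: [461.5, 2.7, 194.2]
eef_rot: [-3.14, -0.0, 1.757]
wrist_force: [0.2, -0.1, -3.1]
finger_gap: 64.0
finger_force: 14.0
```

```bash
python3 tilt.py a1 60
```

```text
[461.5   2.7 194.2] [-3.14  -0.     1.757] [ 0.24 -0.07 -3.13] [-0.183 -0.131  0.012] 63.997479889127504
964 [array([421.,   9., 123.]), array([456.,  60., 155.]), array([494.,  91., 186.])]
278 172
```

Emit:
step_arm:
  series: [0, 0, 0, 0, 1, 0, 0, 0, 0, 1]
  squeeze: 9

```text
clock: 20.15
eef_pos: [461.7, 2.6, 194.8]
eef_rot: [-3.141, -0.0, 1.757]
wrist_force: [0.4, 0.0, -2.1]
finger_gap: 63.9
finger_force: 9.0
```

```bash
python3 tilt.py a2 60
```

```text
[461.7   2.6 194.8] [-3.141 -0.     1.757] [ 0.38  0.02 -2.15] [-0.127 -0.164 -0.052] 63.90566548465641
1044 [array([424.,   7., 109.]), array([458.,  50., 148.]), array([494.,  75., 185.])]
278 172
```

Emit:
step_arm:
  series: [0, 0, 0, 0, 1, 0, 0, 0, 0, 1]
  squeeze: 6

```text
clock: 20.45
eef_pos: [461.8, 2.7, 194.9]
eef_rot: [3.142, 0.0, 1.757]
wrist_force: [-0.2, -0.4, -2.7]
finger_gap: 63.9
finger_force: 6.0
```

```bash
python3 tilt.py a3 60
```

```text
[461.8   2.7 194.9] [3.142 0.    1.757] [-0.24 -0.37 -2.67] [-0.178 -0.085 -0.   ] 63.933656290623375
1041 [array([427.,   5.,  91.]), array([461.,  29., 150.]), array([494.,  55., 186.])]
278 172
```

Emit:
step_arm:
  series: [0, 0, 0, 0, 1, 0, 0, 0, 0, 1]
  squeeze: 4.5

```text
clock: 20.75
eef_pos: [461.8, 2.7, 195.0]
eef_rot: [-3.142, -0.0, 1.757]
wrist_force: [-0.1, -0.2, -1.8]
finger_gap: 63.8
finger_force: 4.5
```

```bash
python3 tilt.py a4 60
```

```text
[461.8   2.7 195. ] [-3.142 -0.     1.757] [-0.07 -0.2  -1.8 ] [-0.076 -0.131  0.031] 63.770496685641
1046 [array([427.,   4.,  90.]), array([461.,  29., 149.]), array([494.,  54., 185.])]
278 172
```

```bash
cat > fit.py <<'E'
from h import *
import sys
st=manip.read_state(); g=st['eef_pos']; psi=st['eef_rot'][2]; print(g.round(1),psi,st['wrist_force'].round(1),st['finger_gap'])
s,d=manip.camera("side"); C=cloud("side",d); hsv=cv2.cvtColor(s,cv2.COLOR_BGR2HSV)
t=np.array([np.cos(psi),np.sin(psi),0]); a=(C-g)@t      # t: tool x, across the slab
w=(C-g)@np.array([np.sin(psi),-np.cos(psi),0])
m=(abs(a)<80)&(abs(w)<28)&(C[...,2]>float(sys.argv[1]))&(C[...,2]<g[2]-25)&(d>0)&(hsv[...,2]>90)
a,w,z=a[m],w[m],C[...,2][m]-g[2]; k=np.ones(len(z),bool)
for _ in range(8):
    c=np.polyfit(z[k],a[k],1); r=a-np.polyval(c,z); k=abs(r-np.median(r[k]))<max(3,1.5*r[k].std())
print(k.sum(),"slope da/dz",c[0],"deg",np.degrees(np.arctan(c[0])),"face at z=-100:",np.polyval(c,-100),"zmin",z[k].min()+g[2])
E
python3 fit.py 60
```

```text
[461.7   2.7 194.9] 1.75678984711287 [ 0.3 -0.3 -2.7] 63.74824364677893
452 slope da/dz -0.3489871120313274 deg -19.238329048357166 face at z=-100: 37.83878500789267 zmin 86.80333447628288
```

Emit:
step_arm:
  series: [0, 0, 0, 0, 1, 0, 0, 0, 0, 1]
  squeeze: 3

```text
clock: 21.1
eef_pos: [461.8, 2.7, 194.9]
eef_rot: [3.142, -0.0, 1.757]
wrist_force: [0.4, -0.3, -2.9]
finger_gap: 64.1
finger_force: 3.0
```

```bash
python3 fit.py 60
```

```text
[461.8   2.7 194.9] 1.7567924739255423 [ 0.4 -0.3 -2.9] 64.05291601322018
428 slope da/dz -0.05814682314625316 deg -3.3278204214602605 face at z=-100: 11.481961428430576 zmin 78.09263632616478
```

Emit:
step_arm:
  series: [0, 0, 0, 0, 1, 0, 0, 0, 0, 1, 10, 1.1, 0, -0.051, 1, 16.2, 1.1, 0, -0.051, 1, 20, 1.1, 0, -0.051, 1, 20, 1.1, 0, -0.051, 1, 20, 1.1, 0, -0.051, 1, 20, 1.1, 0, -0.051, 1, 14, 1.1, 0, -0.05, 1, 9, 1.2, 0, -0.05, 1, 0, 0, 0, 0, 1, 0, 0, 0, 0, 1]
  squeeze: 20

```text
clock: 22.65
eef_pos: [590.6, 11.5, 194.8]
eef_rot: [-3.141, 0.0, 1.352]
wrist_force: [-0.1, 0.8, -3.5]
finger_gap: 63.8
finger_force: 20.0
```

```bash
python3 fit.py 60; python3 - <<'E'
from h import *
p,_=manip.camera("top"); s,_=manip.camera("side")
u,v=proj("side",[592,17,60])[0].astype(int); print(u,v)
a=cv2.resize(p[110:200,190:290],(500,450),interpolation=cv2.INTER_CUBIC); b=cv2.resize(s[v-60:v+50,u-45:u+20],(266,450),interpolation=cv2.INTER_CUBIC)
cv2.imwrite("pics/over.png",np.hstack([a,b]))
E
```

```text
[590.6  11.5 194.8] 1.3519082918559095 [-0.1  0.8 -3.5] 63.77466337953219
456 slope da/dz -0.04904042451206834 deg -2.807560098737845 face at z=-100: 11.873850487596432 zmin 78.50870037880475
228 221
```

View pics/over.png

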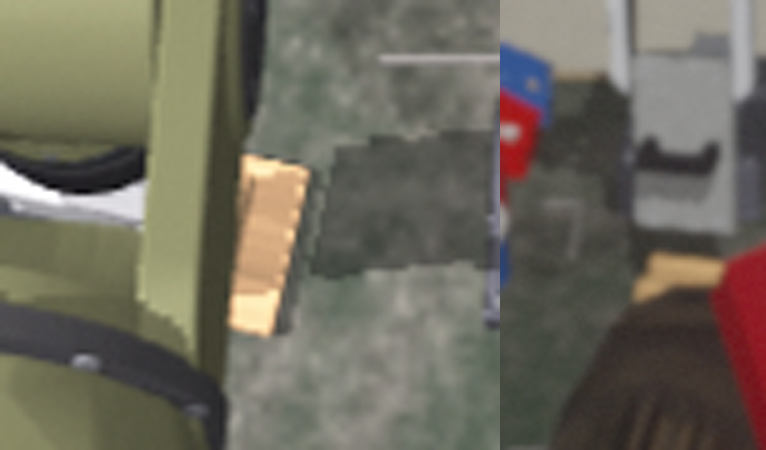

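The panel hangs near vertical (2.8° off) above the stand, with its handle toward the camera, at right crop (685,145). Next I lower it slowly.

Emit:
step_arm:
  series: [0.2, 0.8, -15, 0, 1, 0, 0, -15, 0, 1, 0, 0, -8, 0, 1, 0, 0, -4, 0, 1, 0, 0, -4, 0, 1, 0, 0, -4, 0, 1, 0, 0, 0, 0, 1]

```text
clock: 23.68
eef_pos: [591.1, 12.3, 144.8]
eef_rot: [-3.141, 0.0, 1.351]
wrist_force: [0.2, -0.5, -2.7]
finger_gap: 63.9
finger_force: 20.0
```

Emit:
step_arm:
  series: [0, 0, -4, 0, 1, 0, 0, -4, 0, 1, 0, 0, -4, 0, 1, 0, 0, -4, 0, 1, 0, 0, 0, 0, 1]

```text
clock: 24.3
eef_pos: [591.1, 12.4, 128.7]
eef_rot: [-3.141, 0.0, 1.351]
wrist_force: [-0.6, -0.3, -3.1]
finger_gap: 63.6
finger_force: 20.0
```

Emit:
step_arm:
  series: [0, 0, -3, 0, 1, 0, 0, -1, 0, 1, 0, 0, -1, 0, 1, 0, 0, -1, 0, 1, 0, 0, 0, 0, 1]
  squeeze: 10

```text
clock: 24.92
eef_pos: [591.7, 12.6, 124.9]
eef_rot: [3.139, -0.001, 1.351]
wrist_force: [-5.1, 1.2, 14.3]
finger_gap: 63.7
finger_force: 10.0
```

Emit:
step_arm:
  series: [0.2, 1, 0.7, 0, 1, 0.3, 1.2, 0, 0, 1, 0.3, 1.2, 0, 0, 1, 0.2, 1, 0, 0, 1, 0, 0, 0, 0, 1]
  squeeze: 6

```text
clock: 25.55
eef_pos: [592.4, 16.9, 124.6]
eef_rot: [3.14, -0.0, 1.351]
wrist_force: [-2.4, 0.2, 4.7]
finger_gap: 64.0
finger_force: 6.0
```

```bash
python3 fit.py 48
```

```text
[592.4  16.9 124.6] 1.350960054087297 [-2.4  0.2  4.7] 64.01403737674516
186 slope da/dz 0.02421142238576046 deg 1.3869413559699295 face at z=-100: 6.024088636349141 zmin 49.598954994451105
```

Emit:
step_arm:
  series: [0, 0, 0, 0, 0.25, 0, 0, 0, 0, 0.2, 0, 0, 0, 0, 0.1, 0, 0, 0, 0, 0.1, 0, 0, 15, 0, 0, 0, 0, 25, 0, 0, 0, 0, 30, 0, 0, -20, -30, 20, 0, 0, -30, -45, 0, 0, 0, -30, -50, 0, 0, 0, 0, -50, 0, 0, 0, 0, -50, 0, 0, 0, 0, 0, 0, 0, 0]

```text
clock: 27.22
eef_pos: [511.8, -210.9, 214.5]
eef_rot: [3.141, 0.0, 1.347]
wrist_force: [0.2, 1.0, -0.8]
finger_gap: 93.5
finger_force: 0.0
```

```bash
python3 - <<'E'
from h import *
p,d=manip.camera("top"); s,_=manip.camera("side"); C=cloud("top",d); Z=C[...,2]
M=np.zeros(Z.shape,np.uint8); M[115:190,195:265]=(Z[115:190,195:265]>105)&(Z[115:190,195:265]<140)
c=max(cv2.findContours(M,0,2)[0],key=cv2.contourArea); print("top end",cv2.minAreaRect(onplane("top",c.reshape(-1,2),126)[:,:2].astype(np.float32)), Z[M>0].max(),np.median(Z[M>0]))
u,v=proj("side",[592,17,60])[0].astype(int)
a=cv2.resize(p[100:280,140:390],(500,360),interpolation=cv2.INTER_CUBIC); b=cv2.resize(s[v-50:v+40,u-45:u+28],(292,360),interpolation=cv2.INTER_CUBIC)
cv2.imwrite("pics/end.png",np.hstack([a,b])); print(manip.read_state()['eef_pos'])
E
```

```text
top end ((592.234619140625, 18.763988494873047), (15.069141387939453, 64.94078826904297), 77.46734619140625) 129.76042963532552 125.26041038712737
[ 512.13576754 -208.18038977  214.30025626]
```

View pics/end.png

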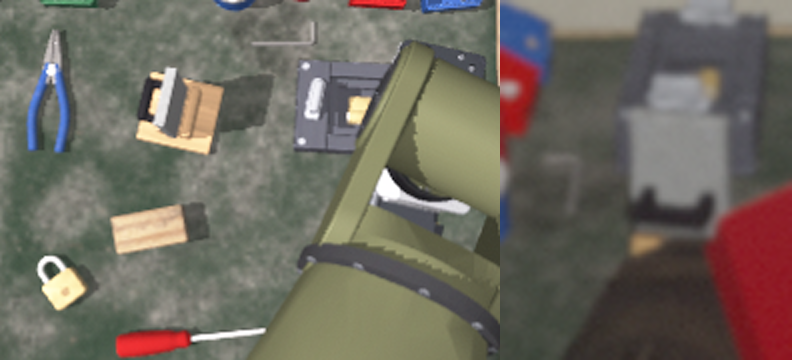

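The panel stands upright in the slot at about (170,100) in the left crop, with its top end centred and its long edges parallel to the rails. The buttons remain aside and the tools are undisturbed.

```bash
python3 -c "
from cell import manip; print(manip.sign_off())"
```

```text
the job is handed in; nothing more can be done
None
```

The job is handed in at about 27 s of the 72 s limit: both buttons are turned aside, the panel was laid centrally on the wooden block, then regripped and stood upright on a short end in the stand slot. In the last pictures it was still standing after release, about 1 mm off my estimate of the slot's middle, and no loose tool in view had moved; sign-off returned no verdict.

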